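# Sweep the loose tube end plugs into the desk bay

## Task

Three white end plugs for mailing tubes lie loose on the packing desk. Sweep them along the desk with the fingertips, together or one after another, into the three-sided plywood bay, so that all three lie flat and wholly inside it, none sticking out of its open side. Do not pick the plugs up, and leave the tape roll, the small carton and the glue pot where they are.

Things in the scene. Friction and masses are not known exactly. Their poses are not given: they have to be found in the camera images.
- plug0: white plastic mailing-tube end plug lying flat on the desk: a round disc 52 mm across up to a height of 18 mm with a flange 58 mm across above it, 22 mm high in all, grey recess in its top, about 30 g; slides on the desk. Origin at the centre of its underside, z up. The three plugs are alike.
- plug1: white plastic mailing-tube end plug lying flat on the desk: a round disc 52 mm across up to a height of 18 mm with a flange 58 mm across above it, 22 mm high in all, grey recess in its top, about 30 g; slides on the desk. Origin at the centre of its underside, z up. The three plugs are alike.
- plug2: white plastic mailing-tube end plug lying flat on the desk: a round disc 52 mm across up to a height of 18 mm with a flange 58 mm across above it, 22 mm high in all, grey recess in its top, about 30 g; slides on the desk. Origin at the centre of its underside, z up. The three plugs are alike.
- bay: three-sided bay of plywood strips (35 mm high, 8 mm thick) fixed to the desk; no floor or sill, the desk is its floor. Inside 240 mm wide (its x) by 140 mm deep (its y). Origin on the desk, middle of the open side; y points out of the open side: the inside is x -120 to 120, y -140 to 0 mm. Side strips end at y = 0. The open side looks to the robot's left, turned up to 15 degrees.
- tape: roll of brown packing tape lying flat, 106 mm across, hole 76 mm, 48 mm high; loose; origin at the centre of its underside. To be left alone.
- carton: small closed brown cardboard carton, 60 mm (its x) by 85 mm (its y), 45 mm high; loose; origin at the centre of its underside. To be left alone.
- gluepot: small glass jar of glue with a black cap, 48 mm across, 55 mm high; loose; origin at the centre of its underside. To be left alone.
Things that resemble listed ones, but are neither listed nor needed, are in the scene too. Leave any blue look-alike of the plug0 alone.

How it is judged:
At the end, for the whole second after the job is handed in: Each plug lies flat on the desk (tilt under 0.1 rad, underside within 4 mm of the desk), at rest, between the bay's strips, with its centre at least 27 mm inside the line of the open side (the flange, 29 mm in radius, sticks out by 2 mm at most) (y of plug0 in the frame of bay between -0.14 and -0.027 m and x of plug0 in the frame of bay between -0.12 and 0.12 m and angle between each of plug0, plug1, plug2's own z axis and vertical below 0.1 rad and height (world z) of each of plug0, plug1, plug2 below 0.004 m and linear speed of each of plug0, plug1, plug2 below 0.01 m/s and y of plug1 in the frame of bay between -0.14 and -0.027 m and x of plug1 in the frame of bay between -0.12 and 0.12 m and y of plug2 in the frame of bay between -0.14 and -0.027 m and x of plug2 in the frame of bay between -0.12 and 0.12 m); the robot touches nothing.
It fails at once if a plug is lifted off the desk (its underside centre more than 12 mm up) (height (world z) of any of plug0, plug1, plug2 above 0.012 m).
It fails at once if the tape roll, the carton or the glue pot is moved by more than 12 mm, or tipped over (distance of any of tape, carton, gluepot from where it was at the start of the episode above 0.012 m or angle between any of tape, carton, gluepot's own z axis and vertical above 0.3 rad).
It also fails if it takes over 69 s, if anything falls off the work surface, if the arm or the gripper's body presses on something with over 40 N, if the wrist force passes 120 N, or if a joint passes its speed limit or range.

## Robot

A 7-joint arm with a two-finger parallel gripper is mounted at the origin on the work surface. World frame = base frame: x ahead of the robot, y to its left, z up, the work surface at z = 0. Lengths are in m, angles in rad, forces in N, time in s.
With the tool pointing down it reaches from about 0.425 to 0.875 m from the base axis. Payload 9.9 kg.
Tool frame: the origin (TCP) lies between the finger pads; the fingertips stand ctrl.tips_ahead ahead of it and the grasp point (between the pads) lies 5 mm behind it (ctrl.tips_ahead is the distance from the TCP to the fingertips, in m); z points along the fingers, y is the line along which they close (so a half turn about z gives the same grasp; the last joint's range is limited). The gripper opens to 85 mm and grips with 20 to 120 N. Pads are 22 mm wide; open, the fingers measure 114 mm over their backs; the gripper's body (76 mm by 85 mm) begins 54 mm behind the grasp point. The pads swing forward as they close: fully open they stand 13 mm farther back than shut.
Start: joints at [-1.36, 0.576, 0.025, 1.437, -0.015, 1.129, -0.057], TCP at [0.196, 0.646, 0.245] pointing down, gripper open.
Joint ranges: [-2.76, 2.76], [-0.34, 2.15], [-1.52, 1.57], [0.19, 2.46], [-1.09, 4.23], [0.17, 1.99], [-2.82, 2.82]. Speed limits (rad/s): [2.22, 2.22, 3.01, 3.01, 3.14, 3.14, 3.14].

## Interface

Orientations are given as [roll, pitch, yaw] about the fixed x, y, z axes, in that order (R = Rz(yaw) Ry(pitch) Rx(roll)).
In Python, from plant import ctrl gives the robot as it stands.
- The arm moves only by the tool play_rows, never from a script. Its argument "steps" is text: rows parted by semicolons, each of 7 numbers parted by spaces: the shift along the world's x, y, z in cm, then the turn, a rotation vector about the world's x, y, z in rad, then the closure in counts, from 0 (fully open) to 255 (shut). In form: x y z ax ay az gripper; .... A call has 1 to 20 rows; each row shifts and turns the commanded pose from where the row before left it; what a row does not reach is not made up. A row lasts 1/8 s, in which the tool goes at most 62.5 mm and 10.7 degrees, less where a joint would pass 70% of its speed; a pose out of reach is approached as far as the arm can. A call with a gripper value outside its range is refused whole. The fingers move at their own pace and stop on an object; "grip_force" is the grip in N (left out, the last holds). Time passes only in rows, so rows that do not move let the fingers close. It gives the time, the measured TCP pose, the force, the opening and the grip force at its end, in the units of the state.
- ctrl.observe(): the state, without advancing time (a new reading comes with each control period).
- ctrl.get_image(name): name is "scene" or "top"; returns (picture, depth): 420x560x3 uint8, blue, green, red; 420x560 float32, m along the optical axis (not along the pixel's ray), 0 where there is no reading.
- ctrl.camera_params(name): a dict with "K" (3x3 intrinsics, pixels), "eye" and "rotation" of the camera in the world. Camera axes: x right, y down, z forward; pixel columns grow to the right and rows downward; lengths in m; the calibration is good to about 2 mm. A picture is of the moment at which its call begins. camera_params takes no time and is no camera call.
- ctrl.hand_in(): hands the job in; it is judged then, once.
Trained networks look in the newest picture that a camera, given by its name, has taken for a name from the list of things; names that differ only in an ending like _2 or _b are one class to them, and where a whole thing is asked for, a point or a joint stands for the part that bears it (a point fixed in the world has none). Each returns a list of dicts, best first, with "p" (0 to 1); they miss things now and then, are a little off and sometimes report something else, mostly with a low value. They report only what shows in the picture. A call takes as long as a camera call. They do not tell look-alikes from the thing itself.
- ctrl.cut_out(camera, label): "mask" (420x560 bool, what is visible of it) and "point" ([column, row] in pixels, amid what is visible of it).
The state is a dict: "time": time; "joint_positions": joint angles; "qvel": joint speeds; "effort": joint torques, N m; "tcp_pos": TCP position; "eef_rot": TCP orientation; "wrist_force": force on the tool from outside, world axes, zero at the start; "ft_torque": the same for the moment, N m; "opening": opening from 0.0 (shut) to 1.0 (fully open); "gripper_force": force on a finger pad.
Only numpy, scipy, OpenCV 4.12 (cv2) and the standard library are available. Lean on these libraries where they do the work, as an engineer would, in place of code of your own. Each camera call takes 0.05 s, during which the arm holds its last target. There are 200 camera calls.

## Working session

There is one attempt and no reset: what is moved stays moved. The work goes in short steps, Python scripts to look and compute and a tool call to move; the robot and the scene stay as the last step left them, time stands still between calls to the robot, and variables do not carry over. Pictures are saved under pics/ and viewed, at most 10 in all, crops included, and the job is handed in when it is done.

Besides the shell and the picture viewer there is one more tool, called after "Call:" as name(argument=value, ...) on one line, values as JSON. play_rows: Moves the arm, as the interface text tells. Its arguments: {"type":"object","properties":{"steps":{"type":"string"},"grip_force":{"type":"number"}},"required":["steps"]}

```bash
mkdir -p pics; cat > h.py <<'E'
import numpy as np, cv2
from plant import ctrl
def world(cam,depth,us,vs):
    P=ctrl.camera_params(cam);K=np.array(P["K"]);R=np.array(P["rotation"]);e=np.array(P["eye"])
    d=depth[vs,us];c=np.stack([(us-K[0,2])/K[0,0]*d,(vs-K[1,2])/K[1,1]*d,d],-1)
    return c@R.T+e
E
python3 - <<'E'
from h import *
for c in("top","scene"):
    im,d=ctrl.get_image(c); cv2.imwrite(f"pics/{c}0.png",im); print(c,ctrl.camera_params(c))
    np.save(f"{c}d.npy",d)
    for l in("plug0","bay","tape","carton","gluepot"):
        for r in ctrl.cut_out(c,l):
            v,u=np.nonzero(r["mask"]); ok=d[v,u]>0; w=world(c,d,u[ok],v[ok])
            if len(w)==0: continue
            zt=np.percentile(w[:,2],95); t=w[w[:,2]>zt-.006]
            (a,b),rad=cv2.minEnclosingCircle(t[:,:2].astype(np.float32))
            print(l,round(r["p"],2),r["point"],"med",np.median(t,0).round(3),"circ",round(a,3),round(b,3),round(rad,3),"col",np.median(im[r["mask"]],0), "box",[np.round(x,3) for x in cv2.minAreaRect(t[:,:2].astype(np.float32))] )
s=ctrl.observe();print(s["time"],s["tcp_pos"],s["eef_rot"],ctrl.tips_ahead)
E
```

```text
top {'K': array([[468.2538509 ,   0.        , 281.05649384],
       [  0.        , 468.2538509 , 204.74946052],
       [  0.        ,   0.        ,   1.        ]]), 'eye': array([0.41961499, 0.04858282, 0.92250457]), 'rotation': array([-2.98811153,  0.03301993, -1.54299071])}Traceback (most recent call last):
  File "<stdin>", line 7, in <module>
  File "h.py", line 6, in world
    return c@R.T+e
           ~~~~~^~
ValueError: operands could not be broadcast together with shapes (698,) (3,)
```

View pics/top0.png

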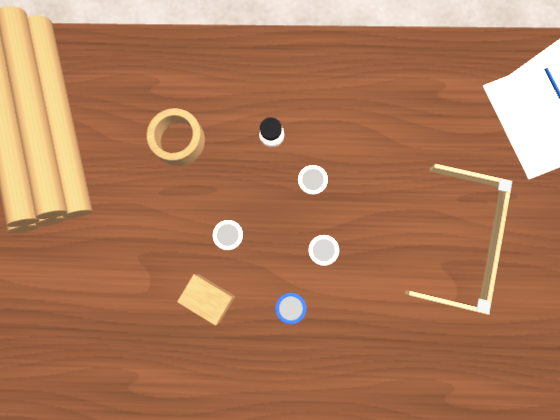

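The top picture shows white plugs at (313,180), (228,235) and (324,250). The blue-rimmed look-alike is at (291,309) and must be left alone. The bay is at right (410–510, 165–312), the tape at (175,137), the glue pot at (271,131) and the carton at (206,300). The camera's rotation is given as rpy, so I'll fix the helper.

```bash
sed -i 's/R=np.array(P\["rotation"\])/R=Rotation.from_euler("xyz",P["rotation"]).as_matrix()/; 1a from scipy.spatial.transform import Rotation' h.py
cat > meas.py <<'E'
from h import *
import sys
def run(labels,c="top",save=None):
    im,d=ctrl.get_image(c)
    if save: cv2.imwrite(save,im)
    for l in labels:
        for r in ctrl.cut_out(c,l):
            v,u=np.nonzero(r["mask"]); ok=d[v,u]>0; w=world(c,d,u[ok],v[ok])
            if len(w)==0: continue
            zt=np.percentile(w[:,2],90); t=w[w[:,2]>zt-.008][:,:2].astype(np.float32)
            (a,b),rad=cv2.minEnclosingCircle(t)
            print(l,round(r["p"],2),np.round(r["point"]),"zt",zt.round(3),"circ",np.round([a,b,rad],3),"col",np.median(im[r["mask"]],0),"box",cv2.boxPoints(cv2.minAreaRect(t)).round(3).tolist())
    return im,d
E
python3 - <<'E'
from meas import *
im,d=run(("plug0","bay","tape","carton","gluepot"))
px=np.array([[434,167],[505,185],[484,306],[408,293],[100,350],[300,400],[300,220]])
print(world("top",d,px[:,0],px[:,1]).round(3))
s=ctrl.observe();print(s["time"],s["tcp_pos"],s["eef_rot"],ctrl.tips_ahead)
E
```

```text
plug0 0.91 [228. 232.] zt 0.025 circ [0.498 0.184 0.029] col [213. 216. 223.] box [[0.45899999141693115, 0.18400000035762787], [0.49799999594688416, 0.14399999380111694], [0.5370000004768372, 0.18299999833106995], [0.4970000088214874, 0.22200000286102295]]
plug0 0.91 [291. 307.] zt 0.025 circ [0.362 0.058 0.029] col [217. 216. 215.] box [[0.3240000009536743, 0.0560000017285347], [0.3630000054836273, 0.01899999938905239], [0.4009999930858612, 0.05900000035762787], [0.3619999885559082, 0.09600000083446503]]
plug0 0.6 [313. 181.] zt 0.025 circ [0.611 0.021 0.029] col [212. 215. 223.] box [[0.5820000171661377, 0.04800000041723251], [0.5830000042915344, -0.007000000216066837], [0.6389999985694885, -0.006000000052154064], [0.6389999985694885, 0.04899999871850014]]
plug0 0.56 [323. 250.] zt 0.025 circ [ 0.474 -0.002  0.029] col [220. 226. 230.] box [[0.4449999928474426, 0.026000000536441803], [0.44600000977516174, -0.029999999329447746], [0.5019999742507935, -0.028999999165534973], [0.5009999871253967, 0.027000000700354576]]
bay 0.76 [491. 235.] zt 0.038 circ [ 0.503 -0.257  0.146] col [145
[... 499 characters left out ...]
col [144. 215. 249.] box [[0.328000009059906, 0.19499999284744263], [0.38100001215934753, 0.16599999368190765], [0.421999990940094, 0.24199999868869781], [0.36899998784065247, 0.27000001072883606]]
gluepot 0.78 [270. 133.] zt 0.057 circ [0.704 0.105 0.022] col [52. 50. 52.] box [[0.6809999942779541, 0.125], [0.6830000281333923, 0.08399999886751175], [0.7250000238418579, 0.0860000029206276], [0.7229999899864197, 0.12700000405311584]]
[[ 0.636 -0.21   0.034]
 [ 0.603 -0.341  0.039]
 [ 0.377 -0.294  0.038]
 [ 0.396 -0.159  0.029]
 [ 0.271  0.424  0.001]
 [ 0.193  0.037  0.001]
 [ 0.532  0.045  0.001]]
0.4 [0.19610178 0.64582558 0.24514394] [-3.14131778e+00 -9.25622061e-06  2.84671757e+00] 0.014
```

Top-picture candidates for the plugs are (313,180), (228,235), (324,250) and (291,309). The first three are all white with a 29 mm radius. The fourth has the blue rim and is the look-alike. I'll confirm that in one crop while moving to behind the nearest plug, C, at (324,250).

```bash
python3 -c "
import cv2
im=cv2.imread('pics/top0.png')[150:340,180:360]
cv2.imwrite('pics/crop.png',cv2.resize(im,None,fx=3,fy=3))"
```

```text
(no output)
```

View pics/crop.png

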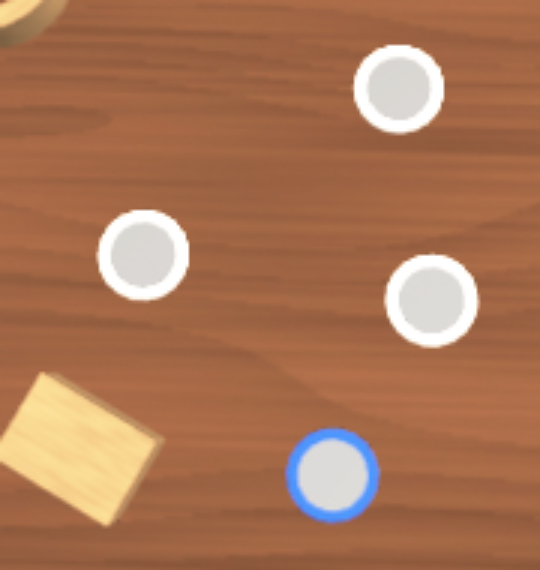

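Call:
play_rows(steps="1.8 -3.7 0 0 0 -0.089 147;1.8 -3.7 0 0 0 -0.089 147;1.8 -3.7 0 0 0 -0.089 147;1.8 -3.7 0 0 0 -0.089 147;1.8 -3.7 0 0 0 -0.089 147;1.8 -3.7 0 0 0 -0.089 147;1.8 -3.7 0 0 0 -0.089 147;1.8 -3.7 0 0 0 -0.089 147;1.8 -3.7 0 0 0 -0.089 147;1.8 -3.7 0 0 0 -0.089 147;1.8 -3.7 0 0 0 -0.089 147;1.8 -3.7 0 0 0 -0.089 147;1.8 -3.7 -3 0 0 -0.089 147;1.8 -3.7 -3 0 0 -0.089 147;1.8 -3.7 -3 0 0 -0.089 147;1.6 -3.9 -3 0 0 -0.089 147;0 0 0 0 0 0 147;0 0 0 0 0 0 147")

```text
time: 2.65
tcp_pos: [0.4821, 0.0523, 0.1255]
eef_rot: [-3.141, -0.0, 1.423]
wrist_force: [0.1, -0.0, 0.1]
opening: 0.425
gripper_force: 0.0
```

The crop shows three white-rimmed plugs, at crop positions (398,89), (143,255) and (431,300), and the blue-rimmed one at (332,475), which I leave alone. Next I descend and check the tip clearance.

Call:
play_rows(steps="0 0 -3 0 0 0 147;0 0 -3 0 0 0 147;0 0 -2 0 0 0 147;0 0 -1.5 0 0 0 147;0 0 0 0 0 0 147;0 0 0 0 0 0 147")

```text
time: 3.4
tcp_pos: [0.4825, 0.0528, 0.0312]
eef_rot: [3.141, -0.001, 1.424]
wrist_force: [0.7, 0.2, 0.1]
opening: 0.424
gripper_force: 0.0
```

```bash
python3 - <<'E'
from h import *
print(ctrl.tips_ahead)
im,d=ctrl.get_image("scene");cv2.imwrite("pics/s1.png",im)
E
```

```text
0.014
```

View pics/s1.png

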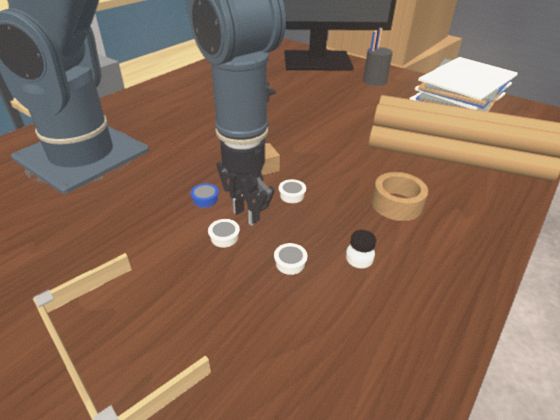

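The scene picture shows the fingertips at (250,215), between plug A at (292,190) and plug C at (224,233), clear of the blue one at (205,195). I'll lower a bit more and start the push.

Call:
play_rows(steps="0 0 -0.7 0 0 0 147;0 0 -0.4 0 0 0 147;0 0 0 0 0 0 147;-0.15 -1 0 0 0 0 147;-0.15 -1 0 0 0 0 147;-0.15 -1 0 0 0 0 147;-0.15 -1 0 0 0 0 147;-0.15 -1 0 0 0 0 147;-0.15 -1 0 0 0 0 147;-0.15 -1 0 0 0 0 147;-0.15 -1 0 0 0 0 147;-0.15 -1 0 0 0 0 147;-0.15 -1 0 0 0 0 147;-0.15 -1 0 0 0 0 147;-0.15 -1 0 0 0 0 147;0 0 0 0 0 0 147")

```text
time: 5.45
tcp_pos: [0.4639, -0.0691, 0.0193]
eef_rot: [3.142, 0.0, 1.421]
wrist_force: [0.0, -0.5, -0.6]
opening: 0.426
gripper_force: 0.0
```

```bash
python3 - <<'E'
from meas import *
im,d=run(("plug0",),"scene","pics/s2.png")
s=ctrl.observe();print(s["time"],s["tcp_pos"],s["wrist_force"])
E
```

```text
plug0 0.8 [290. 260.] zt 0.022 circ [0.614 0.022 0.03 ] col [198.5 215.  223. ] box [[0.5799999833106995, -0.0010000000474974513], [0.6370000243186951, -0.010999999940395355], [0.6460000276565552, 0.04500000178813934], [0.5889999866485596, 0.054999999701976776]]
plug0 0.77 [294. 192.] zt 0.022 circ [0.501 0.185 0.03 ] col [208. 222. 228.] box [[0.46399998664855957, 0.20100000500679016], [0.48399999737739563, 0.14800000190734863], [0.5360000133514404, 0.16699999570846558], [0.5170000195503235, 0.2199999988079071]]
plug0 0.69 [179. 263.] zt 0.022 circ [ 0.461 -0.104  0.029] col [189.5 205.  215. ] box [[0.421999990940094, -0.10400000214576721], [0.46299999952316284, -0.14300000667572021], [0.5, -0.10300000011920929], [0.45899999141693115, -0.06400000303983688]]
5.55 [ 0.46414421 -0.06801718  0.01927084] [0.41042936 0.32119593 0.50930937]
```

View pics/s2.png

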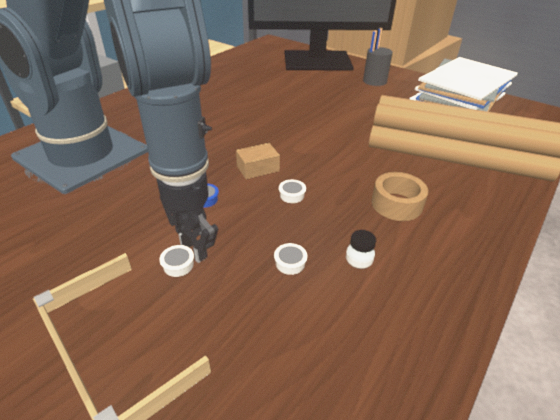

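Plug C rides centred, 35 mm ahead of the TCP, at (177,262) in the picture. I'll carry on into the bay.

Call:
play_rows(steps="-0.15 -1 0 0 0 0 147;-0.15 -1 0 0 0 0 147;-0.15 -1 0 0 0 0 147;-0.15 -1 0 0 0 0 147;-0.15 -1 0 0 0 0 147;-0.15 -1 0 0 0 0 147;-0.15 -1 0 0 0 0 147;-0.15 -1 0 0 0 0 147;-0.15 -1 0 0 0 0 147;-0.15 -1 0 0 0 0 147;-0.15 -1 0 0 0 0 147;-0.15 -1 0 0 0 0 147;-0.15 -1 0 0 0 0 147;-0.15 -1 0 0 0 0 147;-0.15 -1 0 0 0 0 147;-0.1 -0.5 0 0 0 0 147;-0.1 -0.5 0 0 0 0 147;0.15 1 0 0 0 0 147;0.3 2 0 0 0 0 147;0 0 2 0 0 0 147")

```text
time: 8.05
tcp_pos: [0.4437, -0.195, 0.0385]
eef_rot: [-3.139, -0.002, 1.426]
wrist_force: [-0.0, 0.7, 1.0]
opening: 0.423
gripper_force: 0.0
```

Call:
play_rows(steps="0 1 4 0 0 0 147;1.7 3 2 0 0 0 147;1.7 3 0 0 0 0 147;1.7 3 0 0 0 0 147;1.7 3 0 0 0 0 147;1.7 3 0 0 0 0 147;1.7 3 0 0 0 0 147;1.7 3 0 0 0 0 147;1.7 3 0 0 0 0 147;1.7 3 0 0 0 0 147;0 0 0 0 0 0 147;0 0 0 0 0 0 147")

```text
time: 9.55
tcp_pos: [0.5963, 0.0822, 0.099]
eef_rot: [-3.141, 0.0, 1.424]
wrist_force: [0.3, -0.5, -0.1]
opening: 0.423
gripper_force: 0.0
```

```bash
python3 - <<'E'
from meas import *
im,d=run(("plug0",),"scene")
run(("plug0",))
s=ctrl.observe();print(s["time"],s["tcp_pos"],s["eef_rot"],s["wrist_force"])
E
```

```text
plug0 0.96 [291. 260.] zt 0.022 circ [0.613 0.02  0.029] col [201.5 216.5 223. ] box [[0.574999988079071, 0.02800000086426735], [0.6069999933242798, -0.017999999225139618], [0.6520000100135803, 0.012000000104308128], [0.6209999918937683, 0.057999998331069946]]
plug0 0.72 [203. 195.] zt 0.022 circ [0.365 0.059 0.03 ] col [166. 112.  96.] box [[0.3240000009536743, 0.05900000035762787], [0.367000013589859, 0.017999999225139618], [0.4050000011920929, 0.05900000035762787], [0.3630000054836273, 0.10000000149011612]]
plug0 0.55 [ 89. 317.] zt 0.023 circ [ 0.436 -0.262  0.03 ] col [180. 193. 203.] box [[0.4000000059604645, -0.2800000011920929], [0.45500001311302185, -0.296999990940094], [0.47200000286102295, -0.24300000071525574], [0.4169999957084656, -0.22599999606609344]]
plug0 0.54 [289. 192.] zt 0.023 circ [0.524 0.135 0.077] col [198.  213.5 221.5] box [[0.4659999907016754, 0.1889999955892563], [0.5400000214576721, 0.05700000002980232], [0.5879999995231628, 0.08399999886751175], [0.5139999985694885, 0.2160000056028366]]
plug0 0.97 [315. 179.] zt 0.025 circ [0.579 0.028 0.061] col [213.5 217.  219. ] box [[0.515999972820282, 0.003000000026077032], [0.6370000243186951, -0.007000000216066837], [0.6399999856948853, 0.03099999949336052], [0.5189999938011169, 0.04100000113248825]]
plug0 0.8 [299. 309.] zt 0.026 circ [0.37  0.056 0.037] col [218. 182. 170.] box [[0.33000001311302185, 0.03500000014901161], [0.40299999713897705, 0.024000000208616257], [0.40700000524520874, 0.050999999046325684], [0.33399999141693115, 0.06199999898672104]]
plug0 0.57 [463. 273.] zt 0.025 circ [ 0.434 -0.262  0.03 ] col [223. 226. 229.] box [[0.3959999978542328, -0.27399998903274536], [0.4440000057220459, -0.3009999990463257], [0.4729999899864197, -0.25200000405311584], [0.42500001192092896, -0.2240000069141388]]
9.75 [0.59675086 0.08100332 0.09941794] [-3.14143089e+00  2.45760562e-04  1.42148154e+00] [ 1.17503926 -0.26665978 -0.35231224]
```

Plug C is in the bay at (0.435,-0.262). Next is plug B.

Call:
play_rows(steps="1.2 0 0 0 0 0 147;1.1 0 -2 0 0 0 147;0 0 -3 0 0 0 147;0 0 -2 0 0 0 147;0 0 -1 0 0 0 147;0 0 0 0 0 0 147;-0.15 -1 0 0 0 0 147;-0.15 -1 0 0 0 0 147;-0.15 -1 0 0 0 0 147;-0.15 -1 0 0 0 0 147;-0.15 -1 0 0 0 0 147;-0.15 -1 0 0 0 0 147;-0.15 -1 0 0 0 0 147;-0.15 -1 0 0 0 0 147;-0.15 -1 0 0 0 0 147;-0.15 -1 0 0 0 0 147;-0.15 -1 0 0 0 0 147;-0.15 -1 0 0 0 0 147;-0.15 -1 0 0 0 0 147;-0.15 -1 0 0 0 0 147")

```text
time: 12.25
tcp_pos: [0.599, -0.0588, 0.0193]
eef_rot: [-3.142, 0.0, 1.423]
wrist_force: [-0.0, 0.5, 0.7]
opening: 0.422
gripper_force: 0.1
```

```bash
python3 - <<'E'
from meas import *
im,d=run(("plug0",),"scene")
s=ctrl.observe();print(s["time"],s["tcp_pos"],s["eef_rot"],s["wrist_force"])
E
```

```text
plug0 0.95 [ 87. 318.] zt 0.023 circ [ 0.436 -0.262  0.03 ] col [184.  197.  207.5] box [[0.3970000147819519, -0.2680000066757202], [0.4429999887943268, -0.3009999990463257], [0.47600001096725464, -0.25600001215934753], [0.4300000071525574, -0.22300000488758087]]
plug0 0.74 [238. 296.] zt 0.022 circ [ 0.595 -0.093  0.029] col [186. 200. 212.] box [[0.5580000281333923, -0.1080000028014183], [0.6119999885559082, -0.1289999932050705], [0.6330000162124634, -0.07800000160932541], [0.5789999961853027, -0.0560000017285347]]
plug0 0.61 [294. 193.] zt 0.022 circ [0.56  0.086 0.144] col [202.5 216.5 223.5] box [[0.47099998593330383, 0.19900000095367432], [0.6359999775886536, -0.03700000047683716], [0.6710000038146973, -0.012000000104308128], [0.5059999823570251, 0.22300000488758087]]
12.35 [ 0.59885315 -0.05997385  0.01937355] [3.14150568e+00 8.38898804e-04 1.42084979e+00] [-0.67148494 -0.1253375  -0.1398858 ]
```

Call:
play_rows(steps="-0.15 -1 0 0 0 0 147;-0.15 -1 0 0 0 0 147;-0.15 -1 0 0 0 0 147;-0.15 -1 0 0 0 0 147;-0.15 -1 0 0 0 0 147;-0.15 -1 0 0 0 0 147;-0.15 -1 0 0 0 0 147;-0.15 -1 0 0 0 0 147;-0.15 -1 0 0 0 0 147;-0.15 -1 0 0 0 0 147;-0.15 -1 0 0 0 0 147;-0.15 -1 0 0 0 0 147;-0.15 -1 0 0 0 0 147;-0.15 -1 0 0 0 0 147;-0.15 -1 0 0 0 0 147;-0.15 -1 0 0 0 0 147;-0.15 -1 0 0 0 0 147;-0.15 -1 0 0 0 0 147;-0.15 -1 0 0 0 0 147;-0.1 -0.5 0 0 0 0 147")

```text
time: 14.85
tcp_pos: [0.5694, -0.254, 0.0193]
eef_rot: [3.142, 0.0, 1.422]
wrist_force: [0.0, 0.4, 0.2]
opening: 0.422
gripper_force: 0.1
```

Call:
play_rows(steps="0.15 1 0 0 0 0 147;0.3 2 0 0 0 0 147;0 0 3 0 0 0 147;0 0 5 0 0 0 147;-0.7 4 0 0 0 0.02 147;-0.7 4 0 0 0 0.02 147;-0.7 4 0 0 0 0.02 147;-0.7 4 0 0 0 0.02 147;-0.7 4 0 0 0 0.02 147;-0.7 4 0 0 0 0.02 147;-0.7 4 0 0 0 0.02 147;-0.7 4 0 0 0 0.02 147;-0.7 4 0 0 0 0 147;-0.7 4 0 0 0 0 147;-0.3 4 0 0 0 0 147;0 3 0 0 0 0 147;0 0 0 0 0 0 147;0 0 0 0 0 0 147")

```text
time: 17.1
tcp_pos: [0.5002, 0.2474, 0.0992]
eef_rot: [-3.141, 0.0, 1.584]
wrist_force: [-0.3, 0.5, -0.2]
opening: 0.424
gripper_force: 0.0
```

```bash
python3 - <<'E'
from meas import *
run(("plug0",),"scene")
im,d=run(("plug0","carton","gluepot","tape"),"top","pics/t3.png")
s=ctrl.observe();print(s["time"],s["tcp_pos"],s["eef_rot"],s["wrist_force"])
E
```

```text
plug0 0.92 [206. 194.] zt 0.022 circ [0.365 0.058 0.03 ] col [166. 115.  97.] box [[0.33000001311302185, 0.07500000298023224], [0.3499999940395355, 0.02199999988079071], [0.4020000100135803, 0.04100000113248825], [0.382999986410141, 0.09399999678134918]]
plug0 0.86 [ 90. 314.] zt 0.023 circ [ 0.437 -0.261  0.03 ] col [181. 195. 204.] box [[0.4000000059604645, -0.2750000059604645], [0.44999998807907104, -0.30000001192092896], [0.4740000069141388, -0.25], [0.42399999499320984, -0.22499999403953552]]
plug0 0.85 [292. 193.] zt 0.022 circ [0.5   0.184 0.03 ] col [212.  223.5 230. ] box [[0.4620000123977661, 0.17299999296665192], [0.5109999775886536, 0.1459999978542328], [0.5379999876022339, 0.1940000057220459], [0.48899999260902405, 0.22200000286102295]]
plug0 0.74 [126. 379.] zt 0.023 circ [ 0.566 -0.288  0.029] col [174. 185. 195.] box [[0.5299999713897705, -0.30399999022483826], [0.5830000042915344, -0.3240000009536743], [0.6029999852180481, -0.2720000147819519], [0.5509999990463257, -0.25099998712539673]]
plug0 0.95 [291. 307.] zt 0.025 circ [0.363 0.058 0.029] col [217. 215. 215.] bo
[... 1137 characters left out ...]
094, 0.2409999966621399], [0.36899998784065247, 0.27000001072883606]]
gluepot 0.84 [270. 134.] zt 0.057 circ [0.703 0.105 0.022] col [52. 50. 52.] box [[0.675000011920929, 0.11400000005960464], [0.6940000057220459, 0.07800000160932541], [0.7310000061988831, 0.09700000286102295], [0.7120000123977661, 0.13300000131130219]]
tape 0.72 [163. 129.] zt 0.05 circ [0.646 0.265 0.107] col [125. 185. 233.] box [[0.5529999732971191, 0.21199999749660492], [0.6340000033378601, 0.14499999582767487], [0.7639999985694885, 0.3019999861717224], [0.6830000281333923, 0.36899998784065247]]
17.45 [0.50124691 0.24635085 0.09935463] [3.14157097e+00 1.33938324e-05 1.58182640e+00] [ 0.25282369 -0.84330091 -0.27465345]
```

View pics/t3.png

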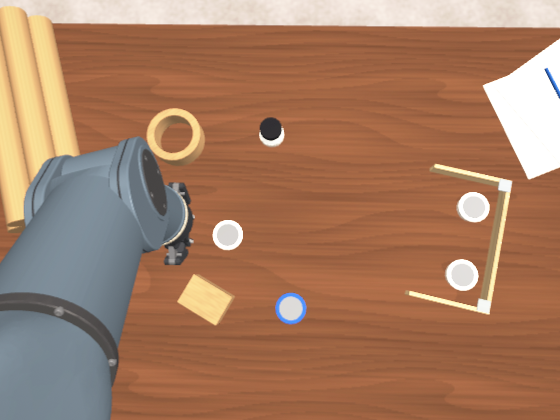

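Plugs B and C are in the bay at (474,206) and (465,273). Plug A is at (227,235), with the gripper behind it, clear of the carton. Now I push A.

Call:
play_rows(steps="0 0 -3 0 0 0 147;0 0 -3 0 0 0 147;0 0 -2 0 0 0 147;0 0 0 0 0 0 147;0 -1 0 0 0 0 147;0 -1 0 0 0 0 147;0 -1 0 0 0 0 147;0 -1 0 0 0 0 147;0 -1 0 0 0 0 147;0 -1 0 0 0 0 147;0 -1 0 0 0 0 147;0 -1 0 0 0 0 147;0 -1 0 0 0 0 147;0 -1 0 0 0 0 147;0.05 -1 0 0 0 0 147;0.05 -1 0 0 0 0 147;0.05 -1 0 0 0 0 147;0.05 -1 0 0 0 0 147;0.05 -1 0 0 0 0 147;0.05 -1 0 0 0 0 147")

```text
time: 19.95
tcp_pos: [0.5041, 0.0862, 0.0193]
eef_rot: [-3.142, 0.0, 1.583]
wrist_force: [-0.1, 0.5, -0.6]
opening: 0.426
gripper_force: 0.1
```

Call:
play_rows(steps="0.03 -1 0 0 0 0 147;0.03 -1 0 0 0 0 147;0.03 -1 0 0 0 0 147;0.03 -1 0 0 0 0 147;0.03 -1 0 0 0 0 147;0.03 -1 0 0 0 0 147;0.03 -1 0 0 0 0 147;0.03 -1 0 0 0 0 147;0 -1 0 0 0 0 147;0 -1 0 0 0 0 147;0 -1 0 0 0 0 147;0 -1 0 0 0 0 147;0 0 0 0 0 0 147")

```text
time: 21.58
tcp_pos: [0.5065, -0.0342, 0.0193]
eef_rot: [-3.142, 0.0, 1.581]
wrist_force: [0.7, 1.1, -0.3]
opening: 0.422
gripper_force: 0.0
```

```bash
python3 - <<'E'
from meas import *
run(("plug0",),"scene")
s=ctrl.observe();print(s["time"],s["tcp_pos"],s["eef_rot"],s["wrist_force"])
E
```

```text
plug0 0.92 [ 87. 316.] zt 0.023 circ [ 0.436 -0.262  0.03 ] col [184. 197. 208.] box [[0.40299999713897705, -0.24199999868869781], [0.41499999165534973, -0.29600000381469727], [0.47099998593330383, -0.2840000092983246], [0.45899999141693115, -0.2290000021457672]]
plug0 0.76 [211. 263.] zt 0.023 circ [ 0.507 -0.067  0.032] col [205. 218. 225.] box [[0.4729999899864197, -0.08900000154972076], [0.5289999842643738, -0.10400000214576721], [0.5440000295639038, -0.05000000074505806], [0.4880000054836273, -0.03500000014901161]]
plug0 0.55 [128. 376.] zt 0.023 circ [ 0.566 -0.288  0.029] col [176. 188. 197.] box [[0.5270000100135803, -0.29899999499320984], [0.578000009059906, -0.32600000500679016], [0.6050000190734863, -0.2759999930858612], [0.5540000200271606, -0.24899999797344208]]
21.675 [ 0.50646118 -0.03301348  0.01924541] [-3.14145366e+00 -2.31013660e-04  1.58265070e+00] [-0.62954589  0.14088646 -0.59308167]
```

Plug A is centred. 17 cm remain, then I back off and rise.

Call:
play_rows(steps="0 -1 0 0 0 0 147;0 -1 0 0 0 0 147;0 -1 0 0 0 0 147;0 -1 0 0 0 0 147;0 -1 0 0 0 0 147;0 -1 0 0 0 0 147;0 -1 0 0 0 0 147;0 -1 0 0 0 0 147;0 -1 0 0 0 0 147;0 -1 0 0 0 0 147;0 -1 0 0 0 0 147;0 -1 0 0 0 0 147;0 -1 0 0 0 0 147;0 -1 0 0 0 0 147;0 -1 0 0 0 0 147;0 -1 0 0 0 0 147;0 -0.6 0 0 0 0 147;0 -0.4 0 0 0 0 147")

```text
time: 23.92
tcp_pos: [0.5065, -0.2035, 0.0192]
eef_rot: [-3.141, -0.0, 1.583]
wrist_force: [-0.2, 0.1, -1.0]
opening: 0.427
gripper_force: 0.1
```

Call:
play_rows(steps="0 1 0 0 0 0 147;0 3 0 0 0 0 147;0 3 3 0 0 0 147;0 5 4 0 0 0 147;0 5 4 0 0 0 147;0 5 0 0 0 0 147;0 5 0 0 0 0 147;0 0 0 0 0 0 147;0 0 0 0 0 0 147")

```text
time: 25.05
tcp_pos: [0.506, 0.065, 0.1273]
eef_rot: [-3.141, 0.0, 1.584]
wrist_force: [0.4, 0.6, -0.3]
opening: 0.422
gripper_force: 0.0
```

```bash
python3 - <<'E'
from meas import *
run(("plug0",),"scene")
im,d=run(("plug0","carton","gluepot","tape"),"top","pics/t4.png")
s=ctrl.observe();print(s["time"],s["tcp_pos"],s["wrist_force"])
E
```

```text
plug0 0.98 [132. 331.] zt 0.023 circ [ 0.508 -0.238  0.03 ] col [178. 191. 205.] box [[0.4749999940395355, -0.2160000056028366], [0.4860000014305115, -0.2709999978542328], [0.5419999957084656, -0.25999999046325684], [0.531000018119812, -0.20499999821186066]]
plug0 0.97 [128. 376.] zt 0.023 circ [ 0.565 -0.288  0.03 ] col [173.5 185.  195.5] box [[0.5339999794960022, -0.2630000114440918], [0.5419999957084656, -0.3190000057220459], [0.5979999899864197, -0.31200000643730164], [0.5910000205039978, -0.2549999952316284]]
plug0 0.67 [ 88. 315.] zt 0.023 circ [ 0.437 -0.261  0.03 ] col [179. 194. 205.] box [[0.39899998903274536, -0.2750000059604645], [0.44999998807907104, -0.30000001192092896], [0.4749999940395355, -0.24899999797344208], [0.42399999499320984, -0.2240000069141388]]
plug0 0.57 [206. 194.] zt 0.022 circ [0.365 0.058 0.03 ] col [165. 115.  98.] box [[0.3269999921321869, 0.04699999839067459], [0.3779999911785126, 0.019999999552965164], [0.40299999713897705, 0.06800000369548798], [0.3529999852180481, 0.0949999988079071]]
plug0 0.89 [474. 207.] zt 0.024 circ [ 0.564 -0.288  0.029] 
[... 1100 characters left out ...]
2587891, 0.08399999886751175], [0.7269999980926514, 0.0860000029206276], [0.7239999771118164, 0.12700000405311584]]
gluepot 0.47 [198. 292.] zt 0.048 circ [0.392 0.184 0.084] col [145. 215. 249.] box [[0.33799999952316284, 0.10300000011920929], [0.414000004529953, 0.10000000149011612], [0.42100000381469727, 0.2639999985694885], [0.3449999988079071, 0.2669999897480011]]
tape 0.92 [165. 129.] zt 0.05 circ [0.691 0.295 0.054] col [129. 191. 238.] box [[0.6159999966621399, 0.3070000112056732], [0.6769999861717224, 0.22200000286102295], [0.7630000114440918, 0.2840000092983246], [0.7020000219345093, 0.36899998784065247]]
25.4 [0.50653167 0.06371988 0.12735933] [-0.45295547 -0.10840159 -0.41447282]
```

View pics/t4.png

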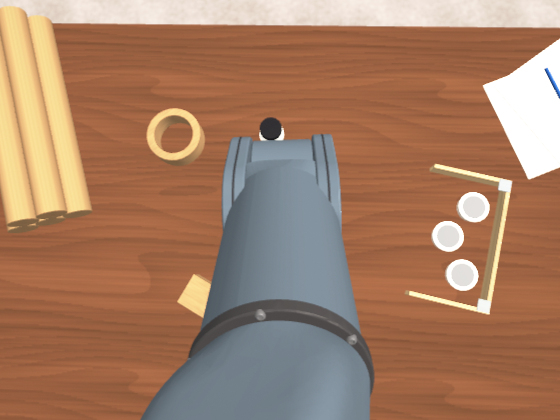

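All three plugs are inside, at (474,207), (463,274) and (447,236). Plug A's centre is about 54 mm past the open line, where 27 mm is needed. The tape and glue pot have not moved. The carton is partly hidden by the arm, but its visible corner is where it was. Handing in.

```bash
python3 -c "
from plant import ctrl
print(ctrl.hand_in())"
```

```text
the job is handed in; nothing more can be done
None
```

I swept all three white plugs into the bay, where they lie flat and wholly inside. The tape, carton, glue pot and blue look-alike were left alone, and I handed the job in at about 25 s; no verdict came back.

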